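# Load the blue gas-sample cylinder from the crate into the analysis station

### The arm

A 6-joint arm with a two-finger parallel gripper is mounted at the origin on the work surface. World frame = base frame: x ahead of the robot, y to its left, z up, the work surface at z = 0. Lengths are in mm, angles in rad, forces in N, time in s.
With the tool pointing down it reaches from about 325 to 900 mm from the base axis. Payload 6.1 kg.
Tool frame: the origin (TCP) lies between the finger pads; the fingertips stand ctrl.tips_ahead ahead of it and the grasp point (between the pads) lies 2 mm behind it (ctrl.tips_ahead is the distance from the TCP to the fingertips, in mm); z points along the fingers, y is the direction in which the jaws open and shut (so a half turn about z gives the same grasp; the last joint's range is limited). The gripper opens to 85 mm and grips with 20 to 120 N. Pads are 22 mm wide; open, the fingers measure 114 mm over their backs; the gripper's body (76 mm by 85 mm) begins 54 mm behind the grasp point. The pads swing forward as they close: fully open they stand 13 mm farther back than shut.
Start: joints at [1.072, 0.22, 1.526, -0, 1.395, -0.126], TCP at [227.638, 582.062, 248.3] pointing down, gripper open.
Joint ranges: [-2.98, 2.98], [-0.91, 2.08], [0.09, 2.57], [-1.24, 4.39], [0.2, 2.65], [-2.68, 2.68]. Speed limits (rad/s): [2.57, 2.57, 3.01, 3.14, 3.14, 3.14].

### API

Orientations are given as [roll, pitch, yaw] about the fixed x, y, z axes, in that order (R = Rz(yaw) Ry(pitch) Rx(roll)).
In Python, from rig import ctrl gives the robot as it stands. The module is installed in compiled form; this text tells all that it offers.
- The arm moves only by the tool carry_out, never from a script. Its argument "rows" is a list of rows, each a list of 7 numbers: the shift along the tool's x, y, z in mm, then the turn, a rotation vector about the tool's x, y, z in degrees, then the finger opening in mm, from 0 to 85.4. In form: [[x, y, z, rx, ry, rz, fingers], ...]. A call has 1 to 12 rows; each row is the pose to reach, as a shift and turn from the pose commanded when the call began, along the tool's axes at that moment; what a row does not reach only later rows make up. A row lasts 1/12 s, in which the tool goes at most 41.7 mm and 7.16 degrees, less where a joint would pass 70% of its speed; a pose out of reach is approached as far as the arm can. A call with a gripper value outside its range is refused whole. The fingers move at their own pace and stop on an object; "grip_force" is the grip in N (left out, the last holds). Time passes only in rows, so rows that repeat a pose let the fingers close. It gives the time, the measured TCP pose, the force and the opening at its end, in the units of the state.
- ctrl.get_state(): the state, without advancing time (a new reading comes with each control period).
- ctrl.camera(name): name is "scene" or "top" or "wrist"; returns (picture, depth): 400x640x3 uint8, blue, green, red; 400x640 float32, mm along the optical axis (not along the pixel's ray), 0 where there is no reading.
- ctrl.camera_info(name): a dict with "intrinsics" (3x3 intrinsics, pixels), "distortion" ([k1, k2, p1, p2, k3] as OpenCV has them; the pictures are not rectified), "R" (3x3) and "t" (3): a world point X has camera coordinates R X + t; the wrist camera has in their place "T_tool_cam" (4x4, takes a point from camera to tool coordinates, whose origin is the TCP and whose axes are the flange's). Camera axes: x right, y down, z forward; pixel columns grow to the right and rows downward; lengths in mm; the calibration is good to about 2 mm. A picture is of the moment at which its call begins: read the wrist's pose just before it. camera_info takes no time and is no camera call.
- ctrl.finish_job(): hands the job in, once; it reports no verdict.
Trained networks look in the newest picture that a camera, given by its name, has taken for a name from the list of things; names that differ only in an ending like _2 or _b are one class to them, and where a whole thing is asked for, a point or a joint stands for the part that bears it (a point fixed in the world has none). Each returns a list of dicts, best first, with "confidence" (0 to 1); they miss things now and then, are a little off and sometimes report something else, mostly with a low value. They report only what shows in the picture. A call takes as long as a camera call. They do not tell look-alikes from the thing itself.
- ctrl.masks_of(query, camera): "pixels" (400x640 bool, what is visible of it) and "box" ([left, top, right, bottom] in pixels, round what is visible of it).
- ctrl.tip_of(query, camera): "location" ([column, row] in pixels: a listed point, or the origin of a listed thing).
The state is a dict: "t": time; "joint_pos": joint angles; "joint_velocities": joint speeds; "effort": joint torques, N m; "position": TCP position; "ee_rot": TCP orientation; "wrist_force": force on the tool from outside, world axes, zero at the start; "torque": the same for the moment, N m; "opening": finger opening in mm.
Only numpy, scipy, OpenCV 4.12 (cv2) and the standard library are available. Lean on these libraries where they do the work, as an engineer would, in place of code of your own. Each camera call takes 0.05 s, during which the arm holds its last target. There are 200 camera calls.

### The job

Take the orange probe that lies across the cylinders out of the black crate and lay it in the grey tool tray; then pick the gas-sample cylinder with the blue valve out of the crate and lay it in the station's cradle, valve at the end with the blue stripe, setting it down rather than dropping it. Then swing the red clamp arm fully shut across the cylinder and, once it is shut, press the green start button all the way in. Leave everything else in the crate, and do not disturb the two reagent bottles and the black meter on the bench.

Things in the scene. Friction and masses are not known exactly. Their poses are not given: they have to be found in the camera images.
- crate: Open black crate, 280 x 322 x 75 mm outside, walls and floor 5 mm thick, fixed to the bench. Origin under its centre; x along the 280 mm side (away from the robot at yaw 0), z up. Three steel gas-sample cylinders lie in it side by side, roughly along its x, about 90 mm apart in y and in any order; a small bottle and a coupling stand near its far wall.
- blue_cylinder: THE TARGET, loose, 0.3 to 0.5 kg: round steel cylinder of 36 mm diameter lying along its own x, 180 mm long overall, of which the last 36 mm at its +x end is a blue square valve block 36 x 36 mm; a blue band goes round the other end. Origin at mid-length (90 mm from either end), on its underside: 18 mm below its axis; z up. It balances at about its middle.
- blue_cylinder_mid (a point): Centre of the target cylinder: on its axis, mid-length; a good place to grip it.
- blue_cylinder_valve (a point): Centre of the blue valve block, 72 mm along +x from blue_cylinder_mid, on the axis.
- red_cylinder: The same cylinder with a red valve block and band. Must stay in the crate. Same origin and axes.
- yellow_cylinder: The same cylinder with a yellow valve block and band. Must stay in the crate. Same origin and axes.
- white_bottle: Small white bottle with red cap, 34 mm diameter, 70 mm tall, standing in the crate near its far wall. Stays there. Origin at the centre of its underside.
- brass_coupling: Brass coupling, 36 mm diameter at the foot, 45 mm tall, standing in the crate near its far wall. Stays there. Origin at the centre of its underside.
- probe: Loose probe, 0.12 kg, 220 mm long along its x, lying flat across the tops of the cylinders (its underside 41 mm above the bench). Orange handle 140 mm long, 26 mm wide, 28 mm high, from x = -110 to +30 mm, then a dark steel rod of 12 mm diameter to x = +110 mm. Origin on the underside, mid-length; z up.
- probe_grip (a point): Point in the orange handle, 30 mm from the probe's origin towards the handle (x = -30 mm), 14 mm above its underside: about its centre of mass.
- tray: Grey empty open tool tray, 280 x 110 x 25 mm outside, 4 mm walls and floor, fixed. Origin under its centre; x along the 280 mm side.
- station: Grey analysis station, base 240 x 180 x 30 mm, fixed. Origin under its centre, x along the 240 mm side; its -x end carries a blue stripe (front). The aluminium cradle lies along x on the -y half; a black console with the button is on the +y half (top 50 mm high).
- cradle (a point): Where the centre (mid-length, on the axis) of the cylinder comes to lie in the cradle, 58 mm above the bench. Axes as the station's: the cylinder lies along x with its valve towards -x (the blue stripe). The cradle is two V supports opening upward, at x = -34 to -20 mm and +35 to +50 mm from this point, reaching up to about 6 mm below the cylinder's axis, with room for the fingers between them.
- clamp_pivot (a point): On the vertical axis of the clamp arm, at the arm's mid-height, 86 mm above the bench; 65 mm in +x and 50 mm in -y of the cradle point (station axes).
- clamp (a joint): Angle of the red clamp arm (rad): 0 = shut, arm pointing along the station's +y across the cylinder, against its stop; grows to 1.8 as it swings open to the station's +x (clockwise from above). It stays where it is left; light friction.
- clamp_knob (a point): Top centre of the black upright round knob near the tip of the clamp arm: 18 mm diameter, 36 mm tall, 80 mm from the pivot axis, top 127 mm above the bench. The arm (18 mm wide, 10 mm thick) is below it, its upper face 91 mm above the bench.
- start_top (a point): Centre of the top of the green round start button (30 mm diameter) on the console; it is pressed straight down.
- start (a joint): Travel of the start button (m): 0 = up, 0.006 = fully pressed; springs back, 5 N when fully down.
- pink_bottle: Pink reagent bottle, 68 mm diameter, 170 mm tall, standing on the bench's far part. Leave alone. Origin at the centre of its underside.
- amber_bottle: Yellow reagent bottle, as the pink one. Leave alone.
- meter: Black handheld meter, 170 x 80 x 35 mm, lying on the bench's far part. Leave alone. Origin at the centre of its underside.
Things that resemble listed ones, but are neither listed nor needed, are in the scene too. What is shaped like the red_cylinder but pink is not meant.

How it is judged (in metres and radians):
On the way, in this order (a step that is already met when the one before it is completed fails the run):
1. the probe lies in the tool tray, released, with the clamp still open (x of probe_grip in the frame of tray between -0.075 and 0.075 m and y of probe_grip in the frame of tray between -0.05 and 0.05 m and z of probe_grip in the frame of tray below 0.035 m and value of joint clamp above 0.6 rad and contact force between the fingers and probe below 0.3 N), for 0.2 s.
2. the blue-valved cylinder lies in the cradle, valve at the blue stripe, released, with the clamp still open (x of blue_cylinder_mid in the frame of cradle between -0.016 and 0.016 m and y of blue_cylinder_mid in the frame of cradle between -0.006 and 0.006 m and z of blue_cylinder_mid in the frame of cradle between -0.006 and 0.006 m and angle between the x axis of blue_cylinder and the x axis of cradle, either way round below 0.1 rad and x of blue_cylinder_valve in the frame of cradle below -0.03 m and value of joint clamp above 0.6 rad and contact force between the fingers and blue_cylinder below 0.3 N), for 0.2 s.
3. the clamp arm is shut across the cylinder in the cradle (x of blue_cylinder_mid in the frame of cradle between -0.016 and 0.016 m and y of blue_cylinder_mid in the frame of cradle between -0.006 and 0.006 m and z of blue_cylinder_mid in the frame of cradle between -0.006 and 0.006 m and angle between the x axis of blue_cylinder and the x axis of cradle, either way round below 0.1 rad and x of blue_cylinder_valve in the frame of cradle below -0.03 m and value of joint clamp below 0.12 rad), for 0.2 s.
4. the start button is pressed fully in while the clamp is shut on the cylinder (all of step 3 and value of joint start above 0.0045 m), for 0.05 s.
At the end, for the whole second after the job is handed in: Probe in the tray (grip point within 75 x 50 mm of its centre, under 35 mm high); blue cylinder at rest in the cradle within 16 mm along, 6 mm across and in height, 0.1 rad, valve at the stripe; clamp below 0.12 rad; button pressed after that (4.5 mm) and up; the rest still in the crate (all of step 3 and x of probe_grip in the frame of tray between -0.075 and 0.075 m and y of probe_grip in the frame of tray between -0.05 and 0.05 m and z of probe_grip in the frame of tray below 0.035 m and x of red_cylinder in the frame of crate between -0.14 and 0.14 m and y of red_cylinder in the frame of crate between -0.161 and 0.161 m and z of each of red_cylinder, yellow_cylinder, white_bottle, brass_coupling in the frame of crate below 0.06 m and x of yellow_cylinder in the frame of crate between -0.14 and 0.14 m and y of yellow_cylinder in the frame of crate between -0.161 and 0.161 m and x of white_bottle in the frame of crate between -0.14 and 0.14 m and y of white_bottle in the frame of crate between -0.161 and 0.161 m and x of brass_coupling in the frame of crate between -0.14 and 0.14 m and y of brass_coupling in the frame of crate between -0.161 and 0.161 m and value of joint start below 0.002 m and linear speed of each of blue_cylinder, probe below 0.02 m/s); the robot touches nothing.
It fails at once if the red or yellow cylinder, the white bottle or the brass coupling is lifted out of the crate (origin above 80 mm) (height (world z) of any of red_cylinder, yellow_cylinder, white_bottle, brass_coupling above 0.08 m).
It fails at once if a reagent bottle or the meter is moved by more than 40 mm or a bottle is tipped over (distance of any of pink_bottle, amber_bottle, meter from where it was at the start of the episode above 0.04 m or angle between any of pink_bottle, amber_bottle's own z axis and vertical above 0.5 rad).
It fails at once if the blue-valved cylinder is dropped: it falls freely, out of the fingers, faster than 0.7 m/s (a drop of about 25 mm) (contact force between the fingers and blue_cylinder below 0.3 N and linear speed of blue_cylinder above 0.7 m/s).
It also fails if it takes over 70 s, if anything falls off the work surface, if the arm or the gripper's body presses on something with over 40 N, if the wrist force passes 120 N, or if a joint passes its speed limit or range.

## Working session

There is one attempt and no reset: what is moved stays moved. The work goes in short steps, Python scripts to look and compute and a tool call to move; the robot and the scene stay as the last step left them, time stands still between calls to the robot, and variables do not carry over. Pictures are saved under pics/ and viewed, about 8 in all and at most 12, crops included, and the job is handed in when it is done.

Besides the shell and the picture viewer there is one more tool, called by a JSON object that holds its "fn" and its "kwargs", one argument or row to a line. carry_out: Moves the arm, as the interface text tells. Its arguments: {"type":"object","properties":{"rows":{"type":"array","items":{"type":"array","items":{"type":"number"}}},"grip_force":{"type":"number"}},"required":["rows"]}

```bash
mkdir -p pics
cat > h.py <<'E'
import numpy as np, cv2
from rig import ctrl
from scipy.spatial.transform import Rotation as Ro
def tool():
    s=ctrl.get_state(); T=np.eye(4); T[:3,:3]=Ro.from_euler('xyz',s['ee_rot']).as_matrix(); T[:3,3]=s['position']; return T
def snap(cam):
    T=tool(); p,d=ctrl.camera(cam); return p,d,T
def ext(cam,T):
    i=ctrl.camera_info(cam)
    if cam=='wrist': return i,T@np.array(i['T_tool_cam'])
    M=np.eye(4); M[:3,:3]=i['R']; M[:3,3]=np.ravel(i['t']); return i,np.linalg.inv(M)
def rays(cam,T,px):
    i,M=ext(cam,T)
    n=cv2.undistortPoints(np.float64(px).reshape(-1,1,2),np.array(i['intrinsics'],float),np.array(i['distortion'],float)).reshape(-1,2)
    return np.c_[n,np.ones(len(n))],M
def world(cam,T,px,depth):
    n,M=rays(cam,T,px); return (n*np.reshape(depth,(-1,1)))@M[:3,:3].T+M[:3,3]
def atz(cam,T,px,z):
    n,M=rays(cam,T,px); v=n@M[:3,:3].T; return M[:3,3]+v*((z-M[2,3])/v[:,2])[:,None]
def cloud(cam,T,d):
    r,c=np.mgrid[0:400,0:640]; px=np.c_[c.ravel(),r.ravel()]; return world(cam,T,px,d.ravel()).reshape(400,640,3)
def mk(cam,q):
    try:
        L=ctrl.masks_of(q,cam); return L
    except Exception as e: print(q,e); return []
def delta(target_p,yaw):
    "shift/turn in tool axes for TCP target (pointing down, tool y axis at yaw+90)"
    T=tool(); R=Ro.from_euler('xyz',[np.pi,0,yaw]).as_matrix()
    return np.round(T[:3,:3].T@(np.array(target_p)-T[:3,3]),1), np.round(np.degrees(Ro.from_matrix(T[:3,:3].T@R).as_rotvec()),1)
E
python3 - <<'E'
from h import *
s=ctrl.get_state(); print(s['t'],s['ee_rot'],s['position'],s['opening'],s['wrist_force'],ctrl.tips_ahead)
for c in ['top','scene']:
    p,d,T=snap(c); cv2.imwrite(f'pics/{c}0.png',p); np.savez(f'{c}0.npz',p=p,d=d,T=T)
    i,M=ext(c,T); print(c,M[:3,3].round(),M[:3,2].round(2))
    for q in ['crate','blue_cylinder','red_cylinder','yellow_cylinder','probe','tray','station','clamp','start','pink_bottle','amber_bottle','meter']:
        for m in mk(c,q)[:3]: print(c,q,round(m['confidence'],2),m['box'])
E
```

```text
0.0 [-3.13963106e+00 -2.61611575e-04  2.76879681e+00] [227.36698513 581.55423668 247.18573219] 85.30947734789882 [ 0.42449335 -0.1850509  -0.15469414] 17.0
top [ 372.   10. 1137.] [ 0.11 -0.   -0.99]
top crate 0.58 [134.3, 135.8, 273.9, 253.9]
top blue_cylinder 0.91 [195.9, 171.5, 224.1, 236.4]
top blue_cylinder 0.73 [175.7, 139.4, 191.6, 157.5]
top red_cylinder 0.86 [171.3, 291.8, 241.0, 327.2]
top red_cylinder 0.85 [226.0, 178.2, 251.2, 244.5]
top yellow_cylinder 0.68 [159.0, 164.4, 183.1, 232.1]
top probe 0.56 [160.5, 195.3, 242.5, 208.5]
top tray 0.77 [301.9, 150.4, 355.8, 257.3]
top station 0.77 [368.4, 169.8, 468.3, 276.4]
top clamp 0.86 [452.1, 176.5, 471.2, 216.1]
top clamp 0.3 [224.2, 176.0, 250.6, 244.7]
top start 0.62 [394.1, 206.5, 408.9, 213.2]
top pink_bottle 0.93 [260.8, 72.3, 282.3, 112.2]
top pink_bottle 0.49 [365.9, 167.9, 469.0, 275.3]
top amber_bottle 0.66 [158.9, 163.9, 183.5, 230.9]
top amber_bottle 0.63 [302.6, 76.6, 331.0, 116.0]
top meter 0.55 [371.1, 73.7, 411.6, 140.5]
top meter 0.39 [193.8, 168.0, 220.0, 239.8]
scene [908. 821. 817.] [-0.37 -0.69 -0.62]
scene crate 0.63 [291.6, 213.8, 447.9, 356.3]
scene crate 0.38 [307.5, 264.5, 317.7, 283.3]
scene blue_cylinder 0.4 [219.4, 227.2, 249.7, 290.4]
scene red_cylinder 0.79 [323.9, 237.2, 390.6, 262.9]
scene red_cylinder 0.61 [431.7, 215.2, 464.4, 264.2]
scene yellow_cylinder 0.78 [352.6, 287.4, 422.8, 326.6]
scene probe 0.86 [351.3, 235.6, 392.4, 302.6]
scene tray 0.75 [265.7, 178.5, 354.7, 237.5]
scene tray 0.31 [306.9, 267.3, 320.7, 283.0]
scene station 0.71 [249.6, 133.6, 324.9, 183.0]
scene clamp 0.73 [248.0, 137.1, 279.0, 147.6]
scene start 0.47 [286.5, 161.8, 294.6, 165.9]
scene pink_bottle 0.63 [220.0, 225.7, 250.8, 288.7]
scene amber_bottle 0.73 [217.1, 201.5, 242.1, 251.3]
scene meter 0.75 [182.3, 184.8, 239.9, 218.9]
scene meter 0.21 [249.9, 134.5, 330.4, 185.0]
```

View pics/top0.png

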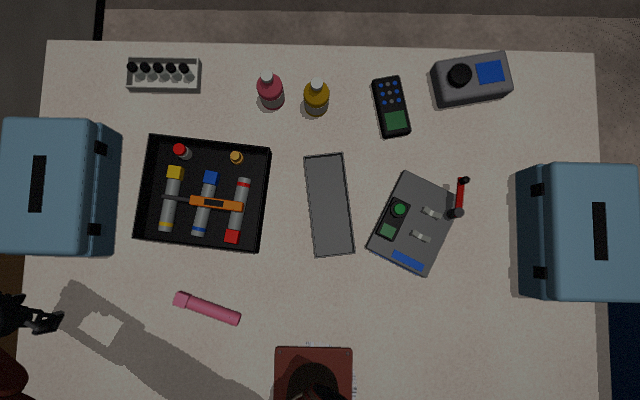

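View pics/scene0.png

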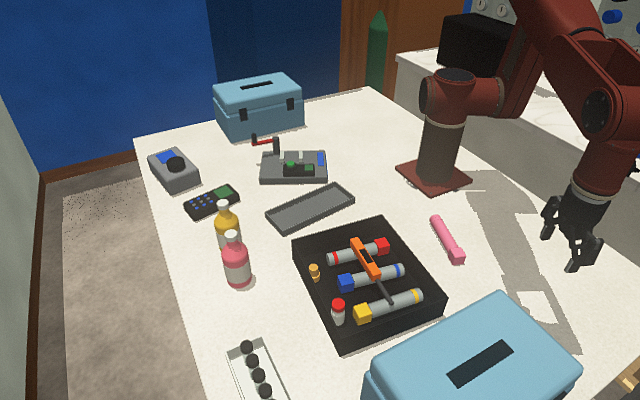

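Top view:
- **Crate:** at (203,193). In it, the blue-valve cylinder has its valve at (210,176) and its band at (198,232). The red one is at (238,210), the yellow at (171,198), and the orange probe lies across them at (215,203).
- **Tray and station:** the tray is at (329,204). The station is at (412,222) with its stripe at (408,260), button at (400,209), clamp pivot near (455,213) and knob near (463,180).
- **Target:** only one cylinder has a blue valve. The pink look-alike on the bench at (207,308) is not meant.

Next I measure from the stored pictures.

```bash
cat >> h.py <<'E'
def seg(p,C,box,zr,hue,smin=110,vmin=50):
    hsv=cv2.cvtColor(p,cv2.COLOR_BGR2HSV); l,t,r,b=[int(v) for v in box]
    m=np.zeros((400,640),bool); m[t:b,l:r]=1
    h=hsv[...,0]; hm=(h>=hue[0])&(h<=hue[1]) if hue[0]<=hue[1] else (h>=hue[0])|(h<=hue[1])
    return m&hm&(hsv[...,1]>smin)&(hsv[...,2]>vmin)&(C[...,2]>zr[0])&(C[...,2]<zr[1])
E
python3 - <<'E'
from h import *
D=np.load('top0.npz'); p,d,T=D['p'],D['d'],D['T']; C=cloud('top',T,d)
print('bench z',C[330:350,400:420,2].mean(), 'I',ctrl.camera_info('top')['intrinsics'])
def rep(n,m):
    P=C[m]; print(n,m.sum(),P.mean(0).round(1) if len(P) else '', np.percentile(P[:,2],[5,50,95]).round(1) if len(P) else '')
    return P
crb=(150,160,262,250)
rep('bluevalve',seg(p,C,(195,165,220,190),(-20,80),(100,130)))
rep('blueband',seg(p,C,(185,220,210,240),(-20,80),(100,130)))
P=rep('probe',seg(p,C,(185,190,248,215),(20,110),(8,20)))
for k in (0,): 
    r=cv2.minAreaRect(P[:,:2].astype(np.float32)); print(r)
def rect(n,m):
    m=cv2.morphologyEx(m.astype(np.uint8),cv2.MORPH_OPEN,np.ones((3,3)))>0
    P=C[m]; r=cv2.minAreaRect(P[:,:2].astype(np.float32)); print(n,m.sum(),np.round(r[0],1),np.round(r[1],1),round(r[2],1))
def bm(b,lo,hi):
    m=np.zeros((400,640),bool); m[b[1]:b[3],b[0]:b[2]]=1; return m&(C[...,2]>lo)&(C[...,2]<hi)
rect('crate rim',bm((128,128,280,260),66,84))
rect('tray rim',bm((295,145,362,263),15,34))
rect('tray >8',bm((295,145,362,263),12,34))
rect('station',bm((360,160,448,285),22,58))
rep('start',seg(p,C,(390,200,410,220),(0,90),(50,85),60))
rep('stripe',seg(p,C,(385,245,430,275),(0,90),(100,130)))
rep('red',seg(p,C,(440,175,475,222),(60,140),(170,8)))
rep('hi',bm((440,172,478,222),112,140)); rep('cradleV',bm((410,200,445,245),38,70))
E
```

```text
bench z 9.630549794083722 I [[412.07784671   0.         313.45579317]
 [  0.         412.07784671 199.42672536]
 [  0.           0.           1.        ]]
bluevalve 175 [547.6 289.7  42.4] [38.8 42.5 45.7]
blueband 51 [408.3 314.6  38.6] [30.1 40.  44.2]
probe 440 [474.2 260.7  69.5] [65.4 69.9 73.4]
((475.2585144042969, 264.73626708984375), (140.1110382080078, 26.079181671142578), 83.36382293701172)
crate rim 1155 [510.8 303.1] [325.  264.4] 84.2
tray rim 21 [620.3 -16.7] [ 4.8 83.7] 8.3
tray >8 54 [620.8 -18.2] [ 5.2 86.7] 7.5
station 5355 [ 436.5 -264.4] [181.3 241.1] 64.4
start 95 [ 471.1 -214.3   73.1] [69.6 73.2 77.1]
stripe 321 [ 335.1 -242.4   31.1] [24.1 31.8 35.4]
red 171 [ 507.  -363.6   92.1] [87.9 92.2 96.4]
hi 54 [ 542.1 -367.6  125.1] [114.3 127.  131.4]
cradleV 200 [ 435.2 -292.7   47.4] [38.9 48.8 54.6]
```

Run:
```python
from h import *
D=np.load('top0.npz'); p,d,T=D['p'],D['d'],D['T']
ctrl.camera('top')
m=mk('top','tray')[0]; c,_=cv2.findContours(m['pixels'].astype(np.uint8),0,1); c=max(c,key=cv2.contourArea).reshape(-1,2)
P=atz('top',T,c,25)[:,:2]; print('tray',cv2.minAreaRect(P.astype(np.float32)))
print(atz('top',T,[[304,154],[342,152],[355,254],[315,257]],25).round())
print(delta([475,262,250],np.radians(83.4)), ctrl.tips_ahead)
print(np.array(ctrl.camera_info('wrist')['T_tool_cam']).round(2))
```

```text
tray ((483.788818359375, -31.643173217773438), (280.1124267578125, 112.695556640625), 8.012619018554688)
[[ 620.   38.   25.]
 [ 628.  -66.   25.]
 [ 350. -105.   25.]
 [ 340.    2.   25.]]
(array([-346.9, -208. ,   -1.7]), array([ 0. , -0. , 75.2])) 17.0
[[   0.     -0.95   -0.32   82.17]
 [   1.      0.      0.      0.87]
 [  -0.     -0.32    0.95 -125.65]
 [   0.      0.      0.      1.  ]]
```

{"fn": "carry_out", "kwargs": {
  "rows": [
    [-347,-208,-2,0,0,75.2,70],
    [-347,-208,-2,0,0,75.2,70],
    [-347,-208,-2,0,0,75.2,70],
    [-347,-208,-2,0,0,75.2,70],
    [-347,-208,-2,0,0,75.2,70],
    [-347,-208,-2,0,0,75.2,70],
    [-347,-208,-2,0,0,75.2,70],
    [-347,-208,-2,0,0,75.2,70],
    [-347,-208,-2,0,0,75.2,70],
    [-347,-208,-2,0,0,75.2,70],
    [-347,-208,-2,0,0,75.2,70],
    [-347,-208,-2,0,0,75.2,70]
  ]
}}

```text
t: 2.4
position: [476.2, 260.3, 250.4]
ee_rot: [3.141, -0.0, 1.45]
wrist_force: [-1.2, 1.4, 1.3]
opening: 70.5
```

Run:
```python
from h import *
s=ctrl.get_state(); print(s['t'],s['position'],s['ee_rot'],s['joint_velocities'])
p,d,T=snap('wrist'); cv2.imwrite('pics/w1.png',p); np.savez('w1.npz',p=p,d=d,T=T); C=cloud('wrist',T,d)
P=C[seg(p,C,(0,0,640,400),(30,100),(8,20))]; print('probe',len(P),np.median(P[:,2]))
top=P[P[:,2]>62]; print(cv2.minAreaRect(top[:,:2].astype(np.float32)))
m=seg(p,C,(0,0,640,400),(15,70),(100,130)); n,l,st,ce=cv2.connectedComponentsWithStats(m.astype(np.uint8))
for k in range(1,n):
    if st[k,4]>80:
        Q=C[l==k]; print('blue',st[k],Q.mean(0).round(1),cv2.minAreaRect(Q[Q[:,2]>34][:,:2].astype(np.float32)) if (Q[:,2]>34).sum()>5 else '')
```

```text
2.4 [476.17019411 260.27559139 250.3864326 ] [ 3.14144512e+00 -6.53374876e-05  1.45045476e+00] [ 0.04922736 -0.0050943   0.00533131  0.01122709  0.00499142 -0.10707658]
probe 2644 68.562662028521
((592.85546875, 147.65158081054688), (121.15691375732422, 434.90289306640625), 44.685489654541016)
blue [245 112  12  32 285] [410.2 319.4  37.6] ((409.8951416015625, 317.8016357421875), (30.3837890625, 9.639243125915527), 78.76759338378906)
blue [ 356  120   36   35 1046] [548.4 292.1  40.1] ((548.7390747070312, 290.6342468261719), (36.24258041381836, 36.21091842651367), 79.0418472290039)
```

View pics/w1.png

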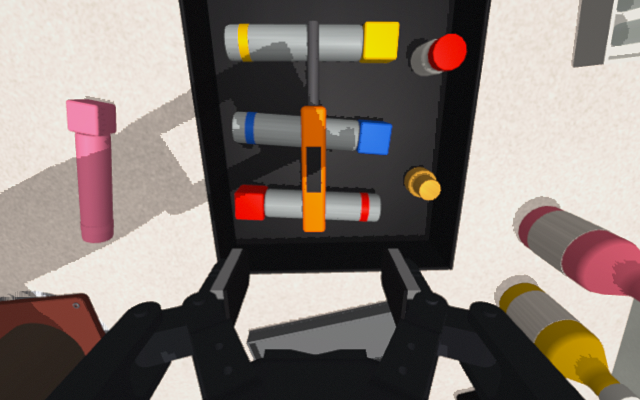

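The wrist view shows the probe upright at x≈313 with its handle from (313,105) to (313,230). The blue valve is at (375,137) and its band at (249,128). The only cylinder with a blue valve is the middle one, so it's the target. I fit the probe next.

Run:
```python
from h import *
D=np.load('w1.npz'); p,d,T=D['p'],D['d'],D['T']; C=cloud('wrist',T,d)
m=seg(p,C,(290,95,340,240),(62,80),(5,22)); P=C[m]; r=cv2.minAreaRect(P[:,:2].astype(np.float32)); print(r)
a=np.radians(r[2] if r[1][0]>r[1][1] else r[2]+90); 
if np.sin(a)<0:a+=np.pi
g=np.array(r[0])+8*np.array([np.cos(a),np.sin(a)]); g=np.array(r[0]); print(np.degrees(a),'handle centre',g)
print(delta([*g,63],a))
print(delta([484,-32,180],np.radians(8)))
```

```text
((476.0544738769531, 265.79119873046875), (138.73216247558594, 25.999902725219727), 83.3119888305664)
83.3119888305664 handle centre [476.05447388 265.79119873]
(array([  4.5,   0.2, 187.3]), array([-0. , -0. ,  0.1]))
(array([-290.4,   42.2,   70.2]), array([-0. , -0. , 75.4]))
```

{"fn": "carry_out", "kwargs": {
  "rows": [
    [4.5,0,40,0,0,0,60],
    [4.5,0,80,0,0,0,60],
    [4.5,0,120,0,0,0,60],
    [4.5,0,160,0,0,0,60],
    [4.5,0,180,0,0,0,60],
    [4.5,0,187,0,0,0,60],
    [4.5,0,187,0,0,0,60],
    [4.5,0,187,0,0,0,15],
    [4.5,0,187,0,0,0,15],
    [4.5,0,187,0,0,0,15],
    [4.5,0,187,0,0,0,15],
    [4.5,0,187,0,0,0,15]
  ],
  "grip_force": 40
}}

```text
t: 3.45
position: [477.4, 267.4, 66.0]
ee_rot: [3.137, -0.003, 1.456]
wrist_force: [-1.7, 1.4, 7.2]
opening: 25.3
```

{"fn": "carry_out", "kwargs": {
  "rows": [
    [0,0,0,0,0,0,15],
    [0,0,-30,0,0,0,15],
    [0,0,-70,0,0,0,15],
    [0,0,-110,0,0,0,15]
  ]
}}

```text
t: 3.78
position: [474.4, 265.9, 173.9]
ee_rot: [-3.139, 0.001, 1.456]
wrist_force: [1.0, 0.7, -1.0]
opening: 25.1
```

Run:
```python
from h import *
s=ctrl.get_state(); print(s['t'],s['position'],s['opening'],s['wrist_force'])
u=np.array([np.cos(np.radians(8)),np.sin(np.radians(8))]); g=np.array([484,-32])-8*u
print(delta([*g,150],np.radians(8)),delta([*g,27],np.radians(8)))
```

```text
3.7833 [474.42421021 265.89913091 173.8990055 ] 25.057500643451096 [ 1.03805805  0.69797294 -0.95475867]
(array([-296.8,   35.9,   24.2]), array([-0.1,  0.2, 75.4])) (array([-296.7,   36.2,  147.2]), array([-0.1,  0.2, 75.4]))
```

{"fn": "carry_out", "kwargs": {
  "rows": [
    [-297,36,20,0,0,75.4,15],
    [-297,36,20,0,0,75.4,15],
    [-297,36,20,0,0,75.4,15],
    [-297,36,20,0,0,75.4,15],
    [-297,36,20,0,0,75.4,15],
    [-297,36,20,0,0,75.4,15],
    [-297,36,20,0,0,75.4,15],
    [-297,36,20,0,0,75.4,15],
    [-297,36,20,0,0,75.4,15],
    [-297,36,20,0,0,75.4,15],
    [-297,36,20,0,0,75.4,15],
    [-297,36,20,0,0,75.4,15]
  ]
}}

```text
t: 4.78
position: [477.5, -33.1, 153.9]
ee_rot: [3.141, -0.001, 0.137]
wrist_force: [0.2, 0.1, -2.0]
opening: 25.1
```

Run:
```python
from h import *
s=ctrl.get_state(); print(s['t'],s['position'],s['opening'],s['wrist_force'],s['ee_rot'])
u=np.array([np.cos(np.radians(8)),np.sin(np.radians(8))]); g=np.array([484,-32])-8*u
print(delta([*g,27],np.radians(8)))
p,d,T=snap('wrist'); cv2.imwrite('pics/w2.png',p)
```

```text
4.7833 [477.48166715 -33.14884651 153.88838948] 25.096589320472777 [ 0.15306307  0.06458969 -1.99571898] [ 3.14123486e+00 -8.87675946e-04  1.37357519e-01]
(array([ -1.5,  -0.3, 126.9]), array([ 0. , -0.1, -0.1]))
```

View pics/w2.png

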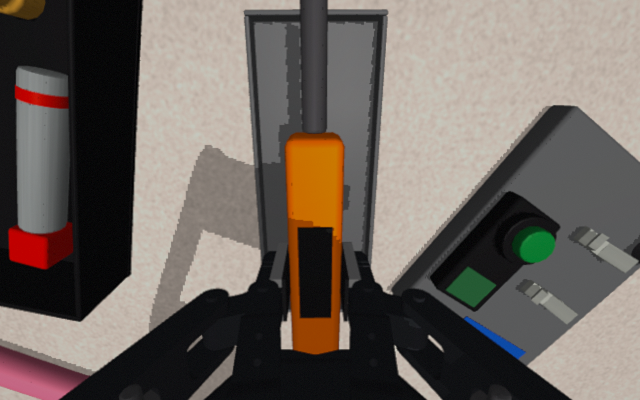

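The probe is held level and lined up with the tray (tray centre line at column ≈315). I lower it and open only a little.

{"fn": "carry_out", "kwargs": {
  "rows": [
    [-1,0,40,0,0,0,15],
    [-1,0,80,0,0,0,15],
    [-1,0,110,0,0,0,15],
    [-1,0,120,0,0,0,15],
    [-1,0,125,0,0,0,15],
    [-1,0,127,0,0,0,15],
    [-1,0,127,0,0,0,15],
    [-1,0,127,0,0,0,45],
    [-1,0,127,0,0,0,45],
    [-1,0,127,0,0,0,45],
    [-1,0,127,0,0,0,45]
  ]
}}

```text
t: 5.75
position: [476.7, -32.9, 26.6]
ee_rot: [3.141, -0.0, 0.142]
wrist_force: [-0.1, -0.2, 0.3]
opening: 45.1
```

{"fn": "carry_out", "kwargs": {
  "rows": [
    [0,0,-30,0,0,0,45],
    [0,0,-70,0,0,0,60],
    [0,0,-110,0,0,0,70],
    [0,0,-150,0,0,0,70],
    [0,0,-190,0,0,0,70],
    [0,0,-200,0,0,0,70],
    [0,0,-200,0,0,0,70]
  ]
}}

```text
t: 6.33
position: [479.0, -33.4, 230.8]
ee_rot: [3.139, -0.008, 0.141]
wrist_force: [0.1, 0.4, -0.6]
opening: 70.0
```

Run:
```python
from h import *
s=ctrl.get_state(); print(s['t'],s['position'],s['opening'],s['wrist_force'])
p,d,T=snap('wrist'); C=cloud('wrist',T,d)
P=C[seg(p,C,(250,80,380,400),(-10,80),(5,22))]; print('probe',len(P),np.median(P[:,2]),cv2.minAreaRect(P[P[:,2]>24][:,:2].astype(np.float32)))
# view of station from above: pose centred so that camera sees the station along its axes
th=np.radians(-25.6)
print(delta([430,-255,260],th))
```

```text
6.3333 [478.96095344 -33.42941412 230.79156816] 70.02898993340838 [ 0.08676927  0.35975043 -0.578374  ]
probe 2237 39.234266822985035 ((474.66375732421875, -32.3266716003418), (139.8114471435547, 25.872966766357422), 8.286504745483398)
(array([-78. , 213.1, -32.2]), array([ 0. , -0.2, 33.7]))
```

Run:
```python
from h import *
print(delta([420,-260,280],np.radians(-25.6)))
```

```text
(array([-88.6, 216.7, -52.2]), array([ 0. , -0.2, 33.7]))
```

{"fn": "carry_out", "kwargs": {
  "rows": [
    [-88,216,-52,0,0,33.7,85],
    [-88,216,-52,0,0,33.7,85],
    [-88,216,-52,0,0,33.7,85],
    [-88,216,-52,0,0,33.7,85],
    [-88,216,-52,0,0,33.7,85],
    [-88,216,-52,0,0,33.7,85],
    [-88,216,-52,0,0,33.7,85],
    [-88,216,-52,0,0,33.7,85],
    [-88,216,-52,0,0,33.7,85]
  ]
}}

```text
t: 7.13
position: [418.8, -258.1, 275.9]
ee_rot: [-3.14, 0.004, -0.448]
wrist_force: [0.2, 0.7, 0.3]
opening: 85.1
```

Run:
```python
from h import *
s=ctrl.get_state(); print(s['t'],s['position'],s['ee_rot'])
p,d,T=snap('wrist'); np.savez('w3.npz',p=p,d=d,T=T); C=cloud('wrist',T,d)
for q in ['cradle','clamp_pivot','clamp_knob','start_top']:
    try:
        L=ctrl.tip_of(q,'wrist'); 
        for r in L[:2]:
            z={'cradle':58,'clamp_pivot':91,'clamp_knob':127,'start_top':58}[q]; c=np.array(r['location']); ci=np.clip(c.round().astype(int),0,[639,399])
            print(q,round(r['confidence'],2),c.round(1),'atz',atz('wrist',T,[c],z).round(1),'depth',C[ci[1],ci[0]].round(1))
    except Exception as e: print(q,e)
q=p.copy(); cv2.imwrite('pics/w3.png',q)
# height map in station frame
th=np.radians(-25.6); R=np.array([[np.cos(th),np.sin(th)],[-np.sin(th),np.cos(th)]])
L=(C[...,:2]-np.array([436.5,-264.4]))@R.T
base=(C[...,2]>24)&(C[...,2]<36)&(abs(L[...,0])<150)&(abs(L[...,1])<120)
print('base rect',base.sum(),cv2.minAreaRect(C[base][:,:2].astype(np.float32)),np.median(C[base][:,2]))
v=(C[...,2]>40)&(C[...,2]<62)&(L[...,1]<5)&(L[...,1]>-90)&(abs(L[...,0])<75)
n,l,st,ce=cv2.connectedComponentsWithStats(v.astype(np.uint8))
for k in range(1,n):
    if st[k,4]>60: Q=L[l==k]; print('V',st[k],'loc min',Q.min(0).round(1),'max',Q.max(0).round(1),'mean',Q.mean(0).round(1),'z',np.percentile(C[l==k][:,2],[2,98]).round(1))
P=C[seg(p,C,(0,0,640,400),(40,90),(50,80),80)]; print('green',len(P),np.median(P,0))
P=C[seg(p,C,(0,0,640,400),(70,110),(172,8))]; print('red',len(P),P.mean(0), cv2.minAreaRect(P[:,:2].astype(np.float32)) if len(P)>5 else '')
m=(C[...,2]>118)&(C[...,2]<135)&(p.max(-1)<80); print('knob',m.sum(),C[m].mean(0))
```

```text
7.1333 [ 418.77087064 -258.1198255   275.86005896] [-3.13995748  0.00405088 -0.44807395]
cradle 0.92 [333.3 152.7] atz [[ 428.1 -284.9   58. ]] depth [ 422.4 -283.6   29.9]
clamp_pivot 0.76 [390.5  91.6] atz [[ 465.9 -362.6   91. ]] depth [ 466.2 -361.1   95.5]
start_top 0.68 [260.2 146.4] atz [[ 471.8 -210.9   58. ]] depth [ 473.3 -214.4   72.6]
start_top 0.54 [314.6 143.1] atz [[ 447.7 -269.9   58. ]] depth [ 443.6 -268.3   29. ]
base rect 20882 ((430.84503173828125, -244.71884155273438), (207.98907470703125, 271.7818603515625), 64.16465759277344) 30.147004657370104
V [367  86  11  20  62] loc min [ 54.6 -71.1] max [ 75.  -60.5] mean [ 65.  -62.6] z [41.  61.7]
V [313 107  16  14 213] loc min [ 37.2 -16. ] max [52.4  1.8] mean [45.  -6.9] z [40.4 53.9]
V [340 107  18  14 222] loc min [ 37.2 -49.1] max [ 52.3 -30.3] mean [ 45.  -39.7] z [40.5 53.7]
V [338 165  17  14 187] loc min [-31.9 -48.8] max [-17.5 -29.5] mean [-24.3 -39.8] z [40.5 54.2]
V [313 166  16  13 175] loc min [-31.7 -16.8] max [-17.6   2. ] mean [-24.2  -6.5] z [40.6 54.2]
green 1180 [ 428.2065852  -200.16471958   52.3639789 ]
red 1350 [ 509.56599582 -363.94920279   90.79988901] ((434.4678955078125, -120.40249633789062), (93.06428527832031, 549.6354370117188), 16.569013595581055)
knob 3144 [ 391.41467159 -543.49451368  122.8693196 ]
```

View pics/w3.png

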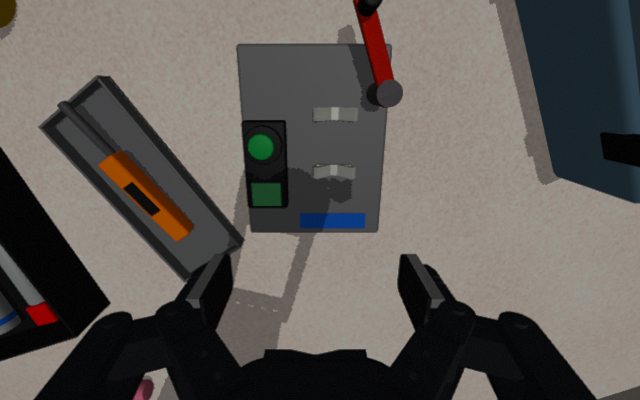

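The probe lies in the tray, handle centre at (145,198) in the picture. The cradle Vs are at (335,113) and (334,171), the clamp pivot at (390,92) and the button at (260,147). The V edges put the cradle at about (428.5,-286.4) with yaw -25.6°, which agrees with the network. For the right wrist range I pick at yaw 169° and turn back -194.6°.

```bash
cat >> h.py <<'E'
def chain(poses):
    "poses: (x,y,z,yawdeg) list, first from the present pose; prints tool shifts/turns, each from the pose before"
    T=tool()
    for x,y,z,w in poses:
        N=np.eye(4); N[:3,:3]=Ro.from_euler('xyz',[np.pi,0,np.radians(w)]).as_matrix(); N[:3,3]=x,y,z
        print((x,y,z,w),np.round(T[:3,:3].T@(N[:3,3]-T[:3,3]),1),np.round(np.degrees(Ro.from_matrix(T[:3,:3].T@N[:3,:3]).as_rotvec()),1)); T=N
E
python3 - <<'E'
from h import *
chain([(430,-60,260,54),(465,180,240,134),(478,304.3,200,169)])
E
```

```text
(430, -60, 260, 54) [ -76.  -182.9   17.8] [ -0.1   0.  -79.5]
(465, 180, 240, 134) [ 214.7 -112.8   20. ] [  0.   0. -80.]
(478, 304.3, 200, 169) [80.4 95.7 40. ] [  0.   0. -35.]
```

{"fn": "carry_out", "kwargs": {
  "rows": [
    [-76,-183,18,0,0,-79.5,60],
    [-76,-183,18,0,0,-79.5,60],
    [-76,-183,18,0,0,-79.5,60],
    [-76,-183,18,0,0,-79.5,60],
    [-76,-183,18,0,0,-79.5,60],
    [-76,-183,18,0,0,-79.5,60],
    [-76,-183,18,0,0,-79.5,60],
    [-76,-183,18,0,0,-79.5,60],
    [-76,-183,18,0,0,-79.5,60],
    [-76,-183,18,0,0,-79.5,60],
    [-76,-183,18,0,0,-79.5,60],
    [-76,-183,18,0,0,-79.5,60]
  ]
}}

```text
t: 8.38
position: [430.2, -60.4, 260.3]
ee_rot: [3.141, -0.0, 0.946]
wrist_force: [-0.7, 1.3, 0.4]
opening: 60.3
```

{"fn": "carry_out", "kwargs": {
  "rows": [
    [215,-113,20,0,0,-80,60],
    [215,-113,20,0,0,-80,60],
    [215,-113,20,0,0,-80,60],
    [215,-113,20,0,0,-80,60],
    [215,-113,20,0,0,-80,60],
    [215,-113,20,0,0,-80,60],
    [215,-113,20,0,0,-80,60],
    [215,-113,20,0,0,-80,60],
    [215,-113,20,0,0,-80,60],
    [215,-113,20,0,0,-80,60],
    [215,-113,20,0,0,-80,60],
    [215,-113,20,0,0,-80,60]
  ]
}}

```text
t: 9.38
position: [465.6, 179.6, 240.2]
ee_rot: [-3.142, -0.0, 2.339]
wrist_force: [-0.2, -0.5, 0.1]
opening: 59.5
```

{"fn": "carry_out", "kwargs": {
  "rows": [
    [80,96,40,0,0,-35,60],
    [80,96,40,0,0,-35,60],
    [80,96,40,0,0,-35,60],
    [80,96,40,0,0,-35,60],
    [80,96,40,0,0,-35,60],
    [80,96,40,0,0,-35,60],
    [80,96,40,0,0,-35,60],
    [80,96,40,0,0,-35,60]
  ]
}}

```text
t: 10.05
position: [479.7, 303.1, 200.5]
ee_rot: [3.141, 0.0, 2.941]
wrist_force: [0.2, -0.4, -0.6]
opening: 59.8
```

Run:
```python
from h import *
s=ctrl.get_state(); print(s['t'],s['position'],s['ee_rot'],s['joint_pos'],s['opening'])
p,d,T=snap('wrist'); cv2.imwrite('pics/w4.png',p); C=cloud('wrist',T,d)
m=seg(p,C,(0,0,640,400),(15,70),(100,130)); n,l,st,ce=cv2.connectedComponentsWithStats(m.astype(np.uint8))
for k in range(1,n):
    if st[k,4]>80: Q=C[l==k]; print('blue',st[k],Q.mean(0).round(1),cv2.minAreaRect(Q[Q[:,2]>36][:,:2].astype(np.float32)))
chain([(478,304.3,25,169)])
```

```text
10.05 [479.73277819 303.06127035 200.52586045] [3.14144527e+00 3.35195015e-04 2.94109965e+00] [ 4.24503617e-01  1.22179755e-01  1.72956720e+00 -7.97330674e-05
  1.28948763e+00 -9.45777607e-01] 59.83947304458884
blue [296 102  37  12 405] [409.6 317.6  37.8] ((409.56884765625, 317.1632385253906), (27.503400802612305, 9.198760032653809), 78.53736114501953)
blue [ 299  223   33   36 1009] [546.8 290.7  40.3] ((548.5261840820312, 290.3382873535156), (35.60951614379883, 35.79286575317383), 79.2586898803711)
(478, 304.3, 25, 169) [  2.1   0.9 175.7] [ 0.   0.  -0.4]
```

View pics/w4.png

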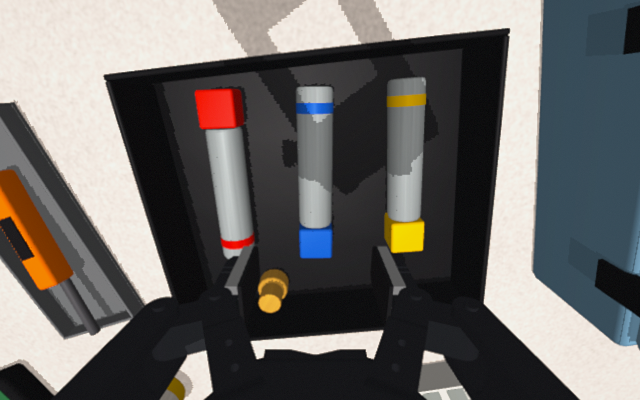

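The middle cylinder, with its valve at (316,242) and band at (315,108), matches both earlier measurements. It is clear of its neighbours, so I descend and grip.

{"fn": "carry_out", "kwargs": {
  "rows": [
    [2,1,40,0,0,-0.4,60],
    [2,1,80,0,0,-0.4,60],
    [2,1,120,0,0,-0.4,60],
    [2,1,155,0,0,-0.4,60],
    [2,1,170,0,0,-0.4,60],
    [2,1,175,0,0,-0.4,60],
    [2,1,175,0,0,-0.4,60],
    [2,1,175,0,0,-0.4,28],
    [2,1,175,0,0,-0.4,28],
    [2,1,175,0,0,-0.4,28],
    [2,1,175,0,0,-0.4,28],
    [2,1,175,0,0,-0.4,28]
  ],
  "grip_force": 70
}}

```text
t: 11.1
position: [479.9, 305.4, 28.0]
ee_rot: [3.139, 0.004, 2.953]
wrist_force: [-0.6, -1.2, 6.7]
opening: 33.5
```

{"fn": "carry_out", "kwargs": {
  "rows": [
    [0,0,0,0,0,0,28],
    [0,0,-20,0,0,0,28],
    [0,0,-50,0,0,0,28],
    [0,0,-90,0,0,0,28],
    [0,0,-130,0,0,0,28],
    [0,0,-165,0,0,0,28],
    [0,0,-165,0,0,0,28]
  ]
}}

```text
t: 11.68
position: [482.3, 306.9, 200.4]
ee_rot: [3.132, 0.013, 2.954]
wrist_force: [2.2, 0.8, -2.6]
opening: 33.8
```

Run:
```python
from h import *
s=ctrl.get_state(); print(s['t'],s['position'],s['ee_rot'],s['opening'],s['wrist_force'])
p,d,T=snap('wrist'); cv2.imwrite('pics/w5.png',p); C=cloud('wrist',T,d)
m=seg(p,C,(0,0,640,400),(100,230),(100,130)); n,l,st,ce=cv2.connectedComponentsWithStats(m.astype(np.uint8))
Ti=np.linalg.inv(T)
for k in range(1,n):
    if st[k,4]>60: Q=C[l==k]@Ti[:3,:3].T+Ti[:3,3]; print('blue in tool',st[k],Q.mean(0).round(1),Q.min(0).round(1),Q.max(0).round(1))
chain([(465,180,200,134),(430,-60,200,54),(428.5,-286.4,150,-25.6)])
```

```text
11.6833 [482.34293727 306.87219543 200.3672191 ] [3.13242489 0.01274427 2.95371965] 33.76722184319683 [ 2.23167743  0.77324447 -2.61726211]
blue in tool [ 273  112   87   30 2263] [ 70.9   1.2 -10.4] [ 65.7 -16.8 -15. ] [76.  19.4  2. ]
(465, 180, 200, 134) [  -7.9 -126.9   -4.2] [ 0.5  0.4 35.2]
(430, -60, 200, 54) [-148.3 -191.9   -0. ] [-0. -0. 80.]
(428.5, -286.4, 150, -25.6) [-184.   131.9   50. ] [-0.  -0.  79.6]
```

View pics/w5.png

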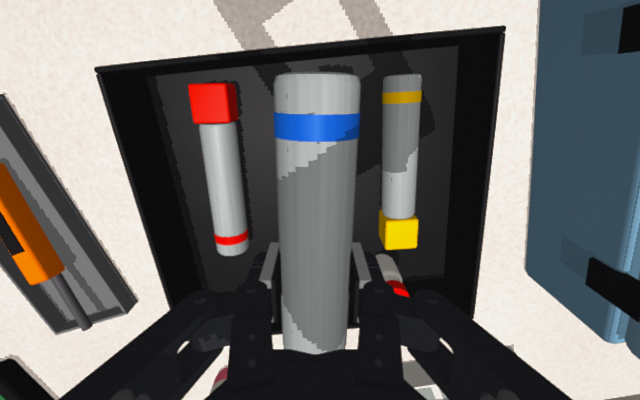

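The cylinder is gripped, with the band at (317,127) and its axis along the tool. I carry it over in three turns.

{"fn": "carry_out", "kwargs": {
  "rows": [
    [-8,-127,-4,0,0,35,28],
    [-8,-127,-4,0,0,35,28],
    [-8,-127,-4,0,0,35,28],
    [-8,-127,-4,0,0,35,28],
    [-8,-127,-4,0,0,35,28],
    [-8,-127,-4,0,0,35,28]
  ]
}}

```text
t: 12.23
position: [461.1, 177.3, 192.9]
ee_rot: [-3.14, -0.001, 2.337]
wrist_force: [-0.3, -0.4, -3.3]
opening: 33.6
```

{"fn": "carry_out", "kwargs": {
  "rows": [
    [-148,-192,0,0,0,80,28],
    [-148,-192,0,0,0,80,28],
    [-148,-192,0,0,0,80,28],
    [-148,-192,0,0,0,80,28],
    [-148,-192,0,0,0,80,28],
    [-148,-192,0,0,0,80,28],
    [-148,-192,0,0,0,80,28],
    [-148,-192,0,0,0,80,28],
    [-148,-192,0,0,0,80,28],
    [-148,-192,0,0,0,80,28],
    [-148,-192,0,0,0,80,28],
    [-148,-192,0,0,0,80,28]
  ]
}}

```text
t: 13.23
position: [427.2, -61.1, 193.3]
ee_rot: [-3.14, 0.0, 0.946]
wrist_force: [0.1, -0.5, -3.2]
opening: 33.8
```

{"fn": "carry_out", "kwargs": {
  "rows": [
    [-184,132,40,0,0,79.6,28],
    [-184,132,40,0,0,79.6,28],
    [-184,132,40,0,0,79.6,28],
    [-184,132,40,0,0,79.6,28],
    [-184,132,40,0,0,79.6,28],
    [-184,132,40,0,0,79.6,28],
    [-184,132,40,0,0,79.6,28],
    [-184,132,40,0,0,79.6,28],
    [-184,132,40,0,0,79.6,28],
    [-184,132,40,0,0,79.6,28],
    [-184,132,40,0,0,79.6,28],
    [-184,132,40,0,0,79.6,28]
  ]
}}

```text
t: 14.23
position: [427.2, -287.4, 153.4]
ee_rot: [-3.141, 0.001, -0.442]
wrist_force: [-1.1, -0.3, -4.0]
opening: 33.9
```

{"fn": "carry_out", "kwargs": {
  "rows": [
    [0,0,0,0,0,0,28],
    [0,0,0,0,0,0,28],
    [0,0,0,0,0,0,28]
  ]
}}

```text
t: 14.48
position: [427.4, -287.8, 154.1]
ee_rot: [-3.141, 0.0, -0.438]
wrist_force: [-0.5, -0.6, -3.2]
opening: 33.7
```

Run:
```python
from h import *
for _ in range(2):
    s=ctrl.get_state(); print(s['t'],s['position'],s['ee_rot'],s['opening'],s['wrist_force'])
    p,d,T=snap('wrist')
cv2.imwrite('pics/w6.png',p); C=cloud('wrist',T,d)
m=seg(p,C,(0,0,640,400),(90,230),(100,130)); n,l,st,ce=cv2.connectedComponentsWithStats(m.astype(np.uint8))
Ti=np.linalg.inv(T)
for k in range(1,n):
    if st[k,4]>200: Q=C[l==k]@Ti[:3,:3].T+Ti[:3,3]; print('band tool',Q.mean(0).round(1),Q.min(0).round(1),Q.max(0).round(1))
chain([(428.5,-286.4,90,-25.6),(428.5,-286.4,62,-25.6)])
```

```text
14.4833 [ 427.36040148 -287.82053818  154.09253284] [-3.14146065e+00  3.46178090e-04 -4.38339564e-01] 33.65097384663906 [-0.49332381 -0.56140623 -3.168453  ]
14.5333 [ 427.37593236 -287.90562596  154.163905  ] [-3.14153874e+00  1.84475330e-04 -4.39313015e-01] 34.068510732415454 [ 1.39346565 -0.37426505 -3.22787954]
band tool [ 73.2  -0.5 -10.6] [ 67.2 -18.1 -15.2] [78.3 17.6  3. ]
(428.5, -286.4, 90, -25.6) [ 0.4 -1.9 64.2] [-0.   0.   0.4]
(428.5, -286.4, 62, -25.6) [ 0. -0. 28.] [0. 0. 0.]
```

View pics/w6.png

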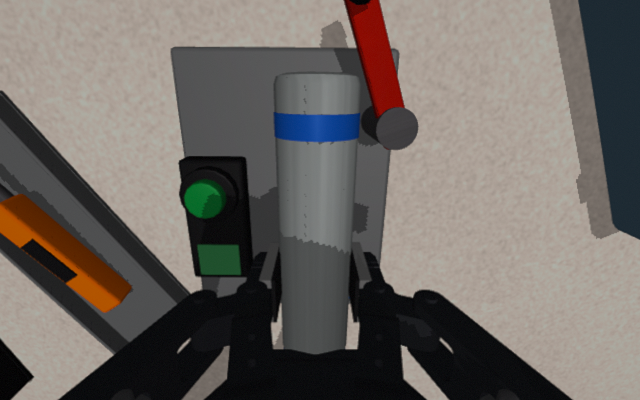

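The band (317,127) is on the station's +x side, so the valve faces the stripe, and the tool is aligned. I lower it in small final steps.

{"fn": "carry_out", "kwargs": {
  "rows": [
    [-1,-2,30,0,0,0.4,28],
    [-1,-2,60,0,0,0.4,28],
    [-1,-2,78,0,0,0.4,28],
    [-1,-2,86,0,0,0.4,28],
    [-1,-2,88,0,0,0.4,28],
    [-1,-2,88,0,0,0.4,28]
  ]
}}

```text
t: 15.08
position: [427.6, -286.1, 66.6]
ee_rot: [-3.142, -0.0, -0.449]
wrist_force: [-0.3, 0.4, -2.9]
opening: 33.9
```

{"fn": "carry_out", "kwargs": {
  "rows": [
    [0,0,1,0,0,0,28],
    [0,0,2,0,0,0,28],
    [0,0,2,0,0,0,28]
  ]
}}

```text
t: 15.33
position: [428.0, -286.3, 65.3]
ee_rot: [3.141, -0.002, -0.449]
wrist_force: [0.3, 0.1, -2.9]
opening: 33.7
```

{"fn": "carry_out", "kwargs": {
  "rows": [
    [0,0,1,0,0,0,28],
    [0,0,2,0,0,0,28],
    [0,0,2,0,0,0,28]
  ]
}}

```text
t: 15.58
position: [428.0, -287.1, 63.8]
ee_rot: [3.14, -0.002, -0.449]
wrist_force: [-3.4, -1.8, 4.8]
opening: 33.8
```

The force changed from -3 to +5 N, so it's seated. I release it and rise.

{"fn": "carry_out", "kwargs": {
  "rows": [
    [0,0,0.5,0,0,0,28],
    [0,0,0.5,0,0,0,38],
    [0,0,0.5,0,0,0,44],
    [0,0,0.5,0,0,0,55],
    [0,0,0.5,0,0,0,55],
    [0,0,0.5,0,0,0,55]
  ]
}}

```text
t: 16.08
position: [427.2, -285.6, 61.6]
ee_rot: [-3.141, 0.0, -0.449]
wrist_force: [-0.4, 0.5, 0.7]
opening: 55.0
```

{"fn": "carry_out", "kwargs": {
  "rows": [
    [0,0,-20,0,0,0,55],
    [0,0,-60,0,0,0,55],
    [0,0,-100,0,0,0,55],
    [0,0,-140,0,0,0,70],
    [0,0,-180,0,0,0,80],
    [0,0,-200,0,0,0,80],
    [0,0,-200,0,0,0,80],
    [0,0,-200,0,0,0,80]
  ]
}}

```text
t: 16.75
position: [428.0, -286.3, 263.3]
ee_rot: [3.141, -0.003, -0.449]
wrist_force: [-0.7, -0.7, -1.2]
opening: 79.9
```

Run:
```python
from h import *
s=ctrl.get_state(); print(s['t'],s['position'],s['ee_rot'],s['opening'],s['wrist_force'])
p,d,T=snap('wrist'); np.savez('w7.npz',p=p,d=d,T=T); cv2.imwrite('pics/w7.png',p); C=cloud('wrist',T,d)
cr=np.array([428.5,-286.4]); th=np.radians(-25.6); R=np.array([[np.cos(th),np.sin(th)],[-np.sin(th),np.cos(th)]])
L=(C[...,:2]-cr)@R.T
m=(abs(L[...,0])<85)&(abs(L[...,1])<30)&(C[...,2]>58)&(C[...,2]<90)
Q=L[m]; print('cyl top', m.sum(), Q.min(0).round(1),Q.max(0).round(1),np.percentile(C[m][:,2],98).round(1),cv2.minAreaRect(Q.astype(np.float32)))
m=seg(p,C,(0,0,640,400),(50,90),(100,130)); n,l,st,ce=cv2.connectedComponentsWithStats(m.astype(np.uint8))
for k in range(1,n):
    if st[k,4]>60: print('blue',st[k],L[l==k].mean(0).round(1),C[l==k].mean(0).round(1))
m=(C[...,2]>112)&(C[...,2]<140)&(abs(L[...,0]-140)<70)&(abs(L[...,1]+30)<70); print('knob',m.sum(),C[m].mean(0).round(1) if m.any() else '',L[m].mean(0).round(1) if m.any() else '')
for q in ['clamp_knob','start_top']:
    for r in ctrl.tip_of(q,'wrist')[:2]:
        z={'clamp_knob':127,'start_top':73}[q]; w=atz('wrist',T,[r['location']],z)[0]; print(q,round(r['confidence'],2),r['location'],w.round(1),((w[:2]-cr)@R.T).round(1))
```

```text
16.75 [ 427.9507485  -286.25507658  263.27018785] [ 3.14075601 -0.0032016  -0.44945415] 79.86867744403237 [-0.70602979 -0.67099778 -1.17594975]
cyl top 4677 [-84.9 -19.4] [84.3 18. ] 77.3 ((-0.24123382568359375, -0.6881847381591797), (169.18630981445312, 36.641441345214844), 0.30982494354248047)
blue [300 103  34  11 331] [72.9 -0.4] [ 494.1 -318.3   73. ]
blue [302 214  31  33 880] [-67.  -1.] [ 367.6 -258.3   75.4]
knob 506 [ 543.9 -367.6  125.4] [139.2 -23.4]
clamp_knob 0.63 [344.6, 18.7] [ 546.6 -368.1  127. ] [141.9 -22.7]
start_top 0.62 [240.9, 170.7] [ 469.8 -214.5   73. ] [ 6.2 82.7]
```

View pics/w7.png

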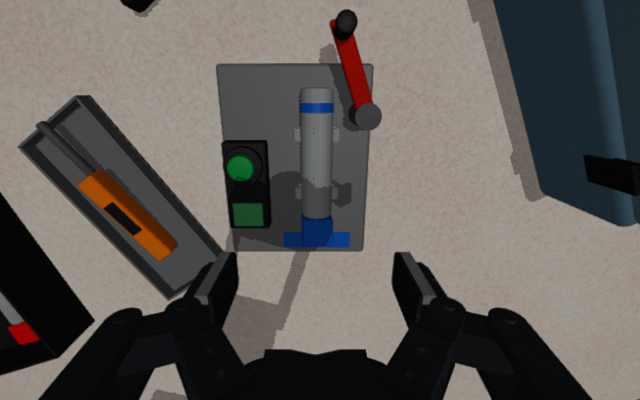

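The cylinder lies in the cradle, with its band at (317,107) and valve at (317,230) at the stripe. The fit gives it within 3 mm and 0.3°. The knob (346,20) is at about (545,-368), which puts the clamp at 1.23 rad. I will straddle the knob and swing it along its arc.

Run:
```python
from h import *
chain([(545,-368,190,-6),(545,-368,115,-6)])
for t in np.arange(6.5,80,6.5): print(t,np.round([80*(np.cos(np.radians(t))-1),-80*np.sin(np.radians(t))],1))
```

```text
(545, -368, 190, -6) [143.   23.3  69.1] [ -0.1   0.2 -19.8]
(545, -368, 115, -6) [ 0. -0. 75.] [0. 0. 0.]
6.5 [-0.5 -9.1]
13.0 [ -2.1 -18. ]
19.5 [ -4.6 -26.7]
26.0 [ -8.1 -35.1]
32.5 [-12.5 -43. ]
39.0 [-17.8 -50.3]
45.5 [-23.9 -57.1]
52.0 [-30.7 -63. ]
58.5 [-38.2 -68.2]
65.0 [-46.2 -72.5]
71.5 [-54.6 -75.9]
78.0 [-63.4 -78.3]
```

{"fn": "carry_out", "kwargs": {
  "rows": [
    [143,23,60,0,0,-19.8,50],
    [143,23,60,0,0,-19.8,50],
    [143,23,60,0,0,-19.8,50],
    [143,23,60,0,0,-19.8,50],
    [143,23,60,0,0,-19.8,50],
    [143,23,60,0,0,-19.8,50],
    [143,23,60,0,0,-19.8,50]
  ]
}}

```text
t: 17.48
position: [545.1, -367.8, 199.9]
ee_rot: [-3.139, 0.003, -0.104]
wrist_force: [-0.4, 0.2, 0.4]
opening: 49.6
```

Run:
```python
from h import *
s=ctrl.get_state(); print(s['t'],s['position'],s['ee_rot'],s['opening'])
chain([(545,-368,115,-6)])
```

```text
17.4833 [ 545.13661547 -367.83395984  199.87266218] [-3.13944226e+00  3.10412583e-03 -1.04127041e-01] 49.60219001945308
(545, -368, 115, -6) [ 0.1  0.4 84.9] [-0.1  0.2  0. ]
```

{"fn": "carry_out", "kwargs": {
  "rows": [
    [0,0,30,0,0,0,50],
    [0,0,60,0,0,0,50],
    [0,0,78,0,0,0,50],
    [0,0,84,0,0,0,40],
    [0,0,84,0,0,0,28],
    [0,0,84,0,0,0,23],
    [0,0,84,0,0,0,23],
    [0,0,84,0,0,0,23]
  ],
  "grip_force": 20
}}

```text
t: 18.15
position: [547.1, -369.6, 120.5]
ee_rot: [3.139, -0.003, -0.104]
wrist_force: [-0.2, 0.2, -0.1]
opening: 23.0
```

{"fn": "carry_out", "kwargs": {
  "rows": [
    [-0.5,-9.1,0,0,0,-6.5,23],
    [-2,-18,0,0,0,-13,23],
    [-4.6,-26.7,0,0,0,-19.5,23],
    [-8,-35,0,0,0,-26,23],
    [-12.5,-43,0,0,0,-32.5,23],
    [-18,-50.3,0,0,0,-39,23],
    [-24,-57,0,0,0,-45.5,23],
    [-30.7,-63,0,0,0,-52,23],
    [-38,-68,0,0,0,-58.5,23],
    [-46,-72.5,0,0,0,-65,23],
    [-52,-75,0,0,0,-69.5,23],
    [-52,-75,0,0,0,-69.5,23]
  ]
}}

```text
t: 19.15
position: [502.3, -288.6, 119.4]
ee_rot: [3.139, 0.0, 1.112]
wrist_force: [-0.0, 0.1, 0.2]
opening: 22.8
```

{"fn": "carry_out", "kwargs": {
  "rows": [
    [0,-2,0,0,0,0,23],
    [0,-4,0,0,0,0,23],
    [0,-4,0,0,0,0,23]
  ]
}}

```text
t: 19.4
position: [498.9, -287.3, 118.4]
ee_rot: [3.141, 0.0, 1.107]
wrist_force: [0.0, -0.3, -0.1]
opening: 23.0
```

{"fn": "carry_out", "kwargs": {
  "rows": [
    [0,-1.5,0,0,0,0,23],
    [0,-3,0,0,0,0,23],
    [0,-3,0,0,0,0,23]
  ]
}}

```text
t: 19.65
position: [497.0, -286.3, 118.1]
ee_rot: [3.138, 0.0, 1.108]
wrist_force: [5.3, -2.0, -1.1]
opening: 23.1
```

Run:
```python
from h import *
s=ctrl.get_state(); print(s['t'],s['position'],s['ee_rot'],s['opening'],s['wrist_force'],s['torque'])
```

```text
19.65 [ 496.99552348 -286.30342567  118.1488279 ] [3.13823842e+00 2.43356430e-04 1.10826465e+00] 23.07614585375532 [ 5.31767806 -2.03023965 -1.06857343] [-0.33599756 -0.77224245  0.00826652]
```

The stop pushes back with about 5.7 N, so the clamp is shut. I back off, rise and check the clamp.

{"fn": "carry_out", "kwargs": {
  "rows": [
    [0,3.5,0,0,0,0,25],
    [0,3.5,-20,0,0,0,28],
    [0,3.5,-55,0,0,0,28],
    [0,3.5,-95,0,0,0,10],
    [0,3.5,-130,0,0,0,0],
    [0,3.5,-130,0,0,0,0],
    [0,3.5,-130,0,0,0,0]
  ]
}}

```text
t: 20.23
position: [500.2, -288.1, 250.9]
ee_rot: [3.137, 0.001, 1.109]
wrist_force: [-0.3, -0.2, -0.7]
opening: 0.1
```

Run:
```python
from h import *
s=ctrl.get_state(); print(s['t'],s['position'],s['ee_rot'],s['opening'],s['wrist_force'])
p,d,T=snap('wrist'); C=cloud('wrist',T,d); cv2.imwrite('pics/w8.png',p)
cr=np.array([428.5,-286.4]); th=np.radians(-25.6); R=np.array([[np.cos(th),np.sin(th)],[-np.sin(th),np.cos(th)]]); L=(C[...,:2]-cr)@R.T
m=seg(p,C,(0,0,640,400),(78,110),(172,8))&(abs(L[...,0])<180)&(abs(L[...,1])<90)
print('arm local',m.sum(),cv2.minAreaRect(L[m].astype(np.float32)) if m.sum()>5 else '')
m=seg(p,C,(0,0,640,400),(58,85),(50,80),80)&(abs(L[...,0])<60)&(L[...,1]>50); Q=C[m]; print('button',m.sum(),np.median(Q,0), cv2.minEnclosingCircle(Q[Q[:,2]>68][:,:2].astype(np.float32)))
chain([(470.5,-214.4,150,64),(470.5,-214.4,93,64)])
```

```text
20.2333 [ 500.21117588 -288.14205375  250.8798167 ] [3.13658562e+00 1.19540490e-03 1.10867928e+00] 0.1218220110513902 [-0.31063087 -0.15641293 -0.72087045]
arm local 743 ((64.57581329345703, 2.9307594299316406), (76.85945129394531, 17.163564682006836), 89.53594970703125)
button 600 [ 472.97267809 -213.71431433   72.00867404] ((472.4778137207031, -213.93325805664062), 14.061607360839844)
(470.5, -214.4, 150, 64) [ 52.5 -58.2  98.3] [ 0.   0.  -0.5]
(470.5, -214.4, 93, 64) [-0. -0. 57.] [0. 0. 0.]
```

View pics/w8.png

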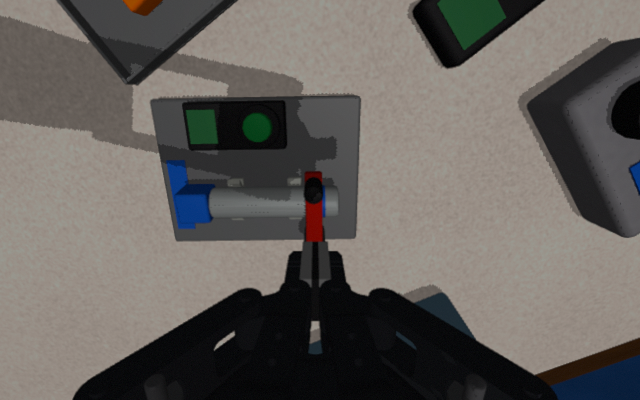

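The red arm at (314,205) lies straight across the cylinder (89.5°), so the clamp is shut. The button at (257,127) is at (472,-214,72). I move over it with the fingers closed and press.

{"fn": "carry_out", "kwargs": {
  "rows": [
    [53.5,-57,20,0,0,0,0],
    [53.5,-57,60,0,0,0,0],
    [53.5,-57,98,0,0,0,0],
    [53.5,-57,125,0,0,0,0],
    [53.5,-57,145,0,0,0,0],
    [53.5,-57,155,0,0,0,0],
    [53.5,-57,155,0,0,0,0]
  ]
}}

```text
t: 20.87
position: [468.9, -211.9, 88.7]
ee_rot: [-3.133, -0.001, 1.109]
wrist_force: [-1.7, 0.9, 1.8]
opening: 0.0
```

{"fn": "carry_out", "kwargs": {
  "rows": [
    [0,0,2,0,0,0,0],
    [0,0,4,0,0,0,0],
    [0,0,6,0,0,0,0],
    [0,0,6,0,0,0,0]
  ]
}}

```text
t: 21.2
position: [473.1, -214.9, 88.2]
ee_rot: [3.138, 0.0, 1.109]
wrist_force: [-0.3, -1.3, 1.6]
opening: -0.2
```

{"fn": "carry_out", "kwargs": {
  "rows": [
    [0,0,2,0,0,0,0],
    [0,0,4,0,0,0,0],
    [0,0,4,0,0,0,0]
  ]
}}

```text
t: 21.45
position: [472.9, -214.8, 83.7]
ee_rot: [3.138, 0.001, 1.109]
wrist_force: [1.7, -2.1, 4.4]
opening: -0.3
```

Button contact is confirmed: the force is rising with the spring. I go a little further until it meets its stop.

{"fn": "carry_out", "kwargs": {
  "rows": [
    [0,0,1,0,0,0,0],
    [0,0,2,0,0,0,0],
    [0,0,2,0,0,0,0]
  ]
}}

```text
t: 21.7
position: [473.0, -214.8, 82.9]
ee_rot: [3.139, 0.001, 1.109]
wrist_force: [-0.9, -0.9, 14.0]
opening: -0.3
```

{"fn": "carry_out", "kwargs": {
  "rows": [
    [0,0,1,0,0,0,0],
    [0,0,1,0,0,0,0],
    [0,0,1,0,0,0,0]
  ]
}}

```text
t: 21.95
position: [473.1, -214.8, 82.7]
ee_rot: [3.139, 0.001, 1.109]
wrist_force: [-4.9, 0.9, 21.4]
opening: -0.2
```

At 21 N with no further travel, the button is on its stop. I rise and make the final check.

{"fn": "carry_out", "kwargs": {
  "rows": [
    [0,0,-20,0,0,0,0],
    [0,0,-60,0,0,0,0],
    [0,0,-100,0,0,0,0],
    [0,0,-140,0,0,0,0],
    [0,0,-165,0,0,0,0],
    [-60,0,-165,0,0,0,0],
    [-60,0,-165,0,0,0,0],
    [-60,0,-165,0,0,0,0]
  ]
}}

```text
t: 22.62
position: [443.6, -269.6, 244.8]
ee_rot: [-3.141, 0.001, 1.107]
wrist_force: [-0.5, -0.5, 0.6]
opening: 0.2
```

Run:
```python
from h import *
s=ctrl.get_state(); print(s['t'],s['position'],s['wrist_force'])
p,d,T=snap('wrist'); C=cloud('wrist',T,d)
cr=np.array([428.5,-286.4]); th=np.radians(-25.6); R=np.array([[np.cos(th),np.sin(th)],[-np.sin(th),np.cos(th)]]); L=(C[...,:2]-cr)@R.T
m=seg(p,C,(0,0,640,400),(78,110),(172,8))&(abs(L[...,0])<180)&(abs(L[...,1])<90); print('arm',cv2.minAreaRect(L[m].astype(np.float32)))
m=seg(p,C,(0,0,640,400),(55,85),(50,80),80)&(abs(L[...,0])<60)&(L[...,1]>50); print('button z',np.median(C[m],0))
m=(abs(L[...,0])<85)&(abs(L[...,1])<30)&(C[...,2]>58)&(C[...,2]<82); print('cyl',cv2.minAreaRect(L[m].astype(np.float32)),np.percentile(C[m][:,2],98))
m=seg(p,C,(0,0,640,400),(62,85),(100,130))&(abs(L[...,1])<30); print('valve',L[m].mean(0))
p,d,T=snap('top'); cv2.imwrite('pics/top1.png',p[40:300,100:500].repeat(2,0).repeat(2,1))
```

```text
22.6167 [ 443.55835063 -269.62055652  244.7754155 ] [-0.5152121  -0.45862893  0.56600031]
arm ((64.81834411621094, 0.814056396484375), (18.049301147460938, 81.33106994628906), 0.45602259039878845)
button z [ 472.92001053 -213.66547751   71.89639406]
cyl ((-0.0220794677734375, -0.7481880187988281), (169.92727661132812, 36.9456787109375), 0.023694343864917755) 77.25203065798162
valve [-68.34167456   1.40533734]
```

View pics/top1.png

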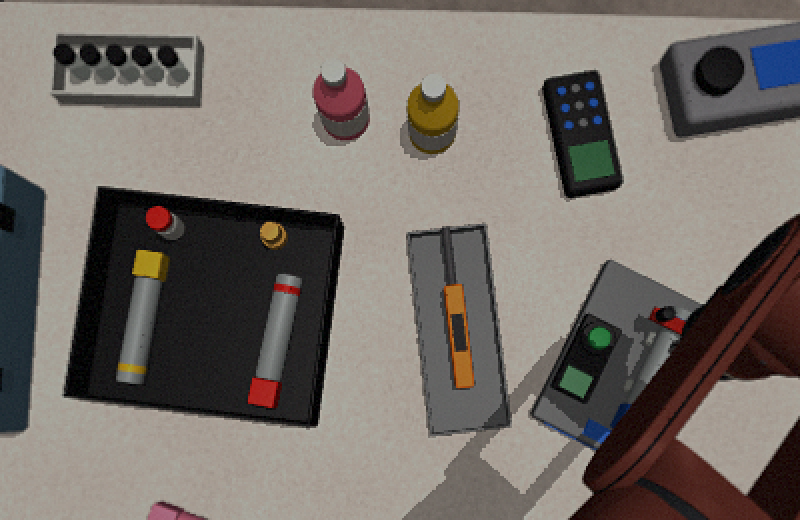

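The final top view shows the probe in the tray at (457,330). The red and yellow cylinders, white bottle and coupling are still in the crate, and the bottles and meter have not moved. The clamp is across the cylinder (665,320) and the button is up (598,337).

```bash
python3 -c "
from rig import ctrl
print(ctrl.finish_job())"
```

```text
the job is handed in; nothing more can be done
None
```

All the steps are done and the job is handed in, at about 23 s of the 70 s allowed; the hand-in reports no verdict. I laid the probe in the tray and set the blue-valve cylinder down in the cradle with its valve at the stripe. I then swung the clamp shut and pressed the start button onto its stop.

**Last checks:**
- **Cylinder:** the final fit put it within about 4 mm along, 1 mm across and 0.1° of the cradle. Its top is at 77 mm, against 76 mm expected.
- **Clamp:** the arm is within about 0.5° of shut, and its stop pushed back with about 6 N.
- **Button:** force rose to 21 N with no further travel, so it was fully in. It then sprang back to its original height.
- **Rest of the scene:** the red and yellow cylinders, white bottle and coupling are still in the crate. The bottles and meter have not moved, and the arm is clear of everything.

**One reading disagreed:** just after I released the probe, a wrist camera reading taken while the arm was still settling put its top at 39 mm instead of 32 mm. Later pictures show it flat in the tray, but I did not measure its height again.

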